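# Move the battery pack from the charger to the fume extractor

### The arm

A 6-joint arm with a two-finger parallel gripper is mounted at the origin on a cart in front of the work surface, level with it; the furniture and walls round the work are solid. World frame = base frame: x ahead of the robot, y to its left, z up, the work surface at z = 0. Lengths are in m, angles in rad, forces in N, time in s.
With the tool pointing down it reaches from about 0.35 to 0.775 m from the base axis. Payload 5.5 kg.
Tool frame: the origin (TCP) lies at the very end of the fingers, on their centre line; the grasp point (between the pads) lies env.hold_point_z behind it (env.hold_point_z is the distance from the TCP to the grasp point, in m); z points along the fingers, y is the line along which they close (so a half turn about z gives the same grasp; the last joint's range is limited). The gripper opens to 85 mm and grips with 20 to 120 N. Pads are 22 mm wide; open, the fingers measure 114 mm over their backs; the gripper's body (76 mm by 85 mm) begins 54 mm behind the grasp point. The pads swing forward as they close: fully open they stand 13 mm farther back than shut.
Start: joints at [1.185, 0.313, 0.046, 1.304, 0, 1.431], TCP at [0.14, 0.558, 0.231] pointing down, gripper open.
Joint ranges: [-2.76, 2.76], [-0.86, 1.69], [-1.03, 1.26], [-2.2, 2.34], [-1.47, 1.5], [-3.14, 3.14]. Speed limits (rad/s): [2.57, 2.57, 3.14, 3.14, 3.14, 3.14].

### API

Orientations are given as a unit quaternion [w, x, y, z].
In Python, from workcell import env gives the robot as it stands.
- The arm moves only by the tool carry_out, never from a script. Its argument "steps" is a list of rows, each a list of 3 entries, a list of its own where there are three numbers: the turn, a rotation vector about the tool's x, y, z in degrees, then the shift along the tool's x, y, z in cm, then the closure in counts, from 0 (fully open) to 255 (shut). A call has exactly 8 rows; each row is the pose to reach, as a shift and turn from the pose commanded when the call began, along the tool's axes at that moment; what a row does not reach only later rows make up. A row lasts 1/8 s, in which the tool goes at most 62.5 mm and 10.7 degrees, less where a joint would pass 70% of its speed; a pose out of reach is approached as far as the arm can. A call with a gripper value outside its range is refused whole. The fingers move at their own pace and stop on an object; "force" is the grip in N (left out, the last holds). Time passes only in rows, so rows that repeat a pose let the fingers close, or fill a call up. It gives the time, the measured TCP pose, the force, the opening and the grip force at its end, in the units of the state.
- env.get_state(): the state, without advancing time (a new reading comes with each control period).
- env.read_camera(name): name is "scene" or "top"; returns (picture, depth): 384x512x3 uint8, red, green, blue; 384x512 float32, m along the optical axis (not along the pixel's ray), 0 where there is no reading.
- env.get_calibration(name): a dict with "fx", "fy", "cx", "cy" (pixels), "origin" and "orientation" of the camera in the world. Camera axes: x right, y up, looking along -z (the intrinsics and any distortion apply to the point x, -y, -z); pixel columns grow to the right and rows downward; lengths in m; the calibration is good to about 2 mm. A picture is of the moment at which its call begins. get_calibration takes no time and is no camera call.
- env.hand_in(): hands the job in; it is judged then, once.
The state is a dict: "clock": time; "joint_pos": joint angles; "qvel": joint speeds; "tau": joint torques, N m; "tcp_pos": TCP position; "orientation": TCP orientation; "wrist_force": force on the tool from outside, world axes, zero at the start; "ft_torque": the same for the moment, N m; "finger_gap": finger opening in m; "grip_force": force on a finger pad.
Only numpy, scipy, OpenCV 4.12 (cv2) and the standard library are available. Lean on these libraries where they do the work, as an engineer would, in place of code of your own. Each camera call takes 0.05 s, during which the arm holds its last target. There are 200 camera calls.

### The job

The battery pack in the charger is full: press it down until its catch lets go and it springs up, lift it out, lower it into the empty bay of the fume extractor and press it down until the catch there holds it. Feel for the stop at the end of each press and do not lean on it: the catches are plastic and crack above about 30 N. Leave the other things on the bench where they are.

Things in the scene. Friction and masses are not known exactly. Their poses are not given: they have to be found in the camera images.
- pack_center (a point): Centre of the battery pack, a black upright block 46 mm (its x) by 30 mm (its y) by 72 mm high (its z, up), about 0.18 kg, flat top with a ribbed grey thumb field; the top is 36 mm above this point. At the start it stands held in the charger's bay. Grip it across the 30 mm once it has sprung up. Either way round fits. It only rests on the platform.
- charger: The compact plastic unit fixed to the bench: mid-grey with a flat top 80 mm above the bench, three small clear lamps in a black strip down its front (-x) face. Origin under the middle of its bay; it reaches 39 mm to -x, 65 mm to +x, 39 mm to either side. Nothing stands above the top face. The bay holds the pack.
- extractor: The wide unit fixed to the bench: portable fume extractor with a round fan grille in its front (-x) face, flat bare-metal top 80 mm above the bench. Origin under the middle of its bay; it reaches 39 mm to -x, 65 mm to +x, 37 mm to +y, 131 mm to -y (the fan). The bay is empty at the start.
- charger_bay (a point): Middle of the mouth of the charger's bay, on the top face; z up. The bay is an upright well 49 mm (x) by 33 mm (y), so the pack has 1.5 mm of play on each side; 3 mm bevel round the mouth. In it is a spring platform. A pack stands 24 mm proud of the mouth when held by the catch, 44 mm when sprung up.
- extractor_bay (a point): Middle of the mouth of the fume extractor's bay, on the top face; z up. Well 49 mm (x) by 33 mm (y), 3 mm bevel, a spring platform inside, just like the charger's. Raised, the platform lies 28 mm below the mouth: a pack set on it stands 44 mm proud, and 24 mm once the catch holds it.
- charger_platform (a joint): Charger's platform, m below raised: 0 raised, 0.020 held (at the start), at most 0.042. Push-push catch: each full press and release swaps held and raised; a shorter press falls back. It trips 4 to 20 mm below held, unseen and worn differently in each unit, a solid stop about 2 mm further. Spring 4 N raised, 7 N held, 11 N lowest; up to 15 N as it trips if pressed fast; steep at the stop. Let go, it rises at about 0.1 m/s.
- extractor_platform (a joint): Fume extractor's platform, m below its raised position: 0 raised and empty at the start, 0.020 held by the catch. The same spring and push-push catch as the charger's, but its trip point and stop lie at another unseen depth, again 4 to 20 mm below the held position.
- flux_jar: bystander: white screw-top jar 38 mm across, 61 mm high; origin under its centre. Leave it.
- findings_dish: bystander: small round dish 68 mm across, 19 mm high; origin under its centre. Leave it.
- spanner: bystander: flat spanner 139 mm long, 6 mm thick; origin under its centre. Leave it.
- pack: The same battery pack; this point is the centre of its underside, axes as for its centre.
Things that resemble listed ones, but are neither listed nor needed, are in the scene too. Leave any red look-alike of the pack alone.

How it is judged:
By the outcome, as a careful person would: the job done as asked, in the order asked, and still so for the second after the job is handed in, with the robot touching nothing.
It also fails if it takes over 58 s, if anything falls off the work surface, if the arm or the gripper's body presses on something with over 40 N, if the wrist force passes 120 N, or if a joint passes its speed limit or range.

## Working session

There is one attempt and no reset: what is moved stays moved. The work goes in short steps, Python scripts to look and compute and a tool call to move; the robot and the scene stay as the last step left them, time stands still between calls to the robot, and variables do not carry over. Pictures are saved under pics/ and viewed, at most 10 in all, crops included, and the job is handed in when it is done.

Besides the shell and the picture viewer there is one more tool, called after "Emit:" as name([rows], argument=value, ...), one row to a line, values as JSON. carry_out: Moves the arm, as the interface text tells. Its arguments: {"type":"object","properties":{"steps":{"type":"array","items":{"type":"array"}},"force":{"type":"number"}},"required":["steps"]}

```bash
mkdir -p pics; cat > h.py <<'E'
import numpy as np, cv2
from workcell import env
from scipy.spatial.transform import Rotation as R
def rot(q): return R.from_quat([q[1],q[2],q[3],q[0]]).as_matrix()
def cloud(name,d):
    c=env.get_calibration(name); v,u=np.mgrid[:384,:512]
    k=np.array(c.get('dist',c.get('distortion',[0,0,0,0])) or 0.) if 0 else None
    P=np.stack([(u-c['cx'])/c['fx']*d,-(v-c['cy'])/c['fy']*d,-d],-1)
    return P@rot(c['orientation']).T+np.array(c['origin'])
E
python3 - <<'E'
from h import *
for n in ('top','scene'):
    p,d=env.read_camera(n); np.savez(f'{n}0.npz',p=p,d=d); cv2.imwrite(f'pics/{n}0.png',cv2.resize(p[:,:,::-1],(768,576)))
    print(env.get_calibration(n))
print(env.get_state(), env.hold_point_z)
E
```

```text
{'fx': 484.4738784992678, 'fy': 484.4738784992678, 'cx': 247.66692681522886, 'cy': 188.01165535019524, 'origin': array([ 0.37350702, -0.0040352 ,  1.62584072]), 'orientation': array([ 0.70627632,  0.04450484, -0.05171809, -0.70464056])}
{'fx': 436.29219304502413, 'fy': 436.29219304502413, 'cx': 252.43623201874783, 'cy': 188.93500178590247, 'origin': array([-0.03147296, -0.65871262,  0.92367023]), 'orientation': array([ 0.84598849,  0.37789053, -0.14717052, -0.34618356])}
{'clock': 0.1, 'joint_pos': array([ 1.18541893e+00,  3.13939730e-01,  4.51047026e-02,  1.30359762e+00,
       -1.43979568e-05,  1.43116409e+00]), 'qvel': array([ 0.00080592, -0.00103945,  0.003001  ,  0.00023582, -0.00109444,
       -0.00048551]), 'tau': array([ 3.61070473e-03, -4.81725383e+01,  2.99243778e+01,  1.27385659e-02,
       -7.50637423e-05,  2.35513829e-05]), 'tcp_pos': array([0.13974674, 0.55729708, 0.23049478]), 'orientation': array([-2.05361087e-04,  1.22563584e-01,  9.92460326e-01, -7.92002740e-04]), 'wrist_force': array([ 0.1171941 ,  0.0438584 , -0.28115853]), 'ft_torque': array([-0.05697993, -0.01005563,  0.03144476]), 'grip_force': 0.0, 'finger_gap': 0.08509356072227502} 0.0187
```

View pics/top0.png

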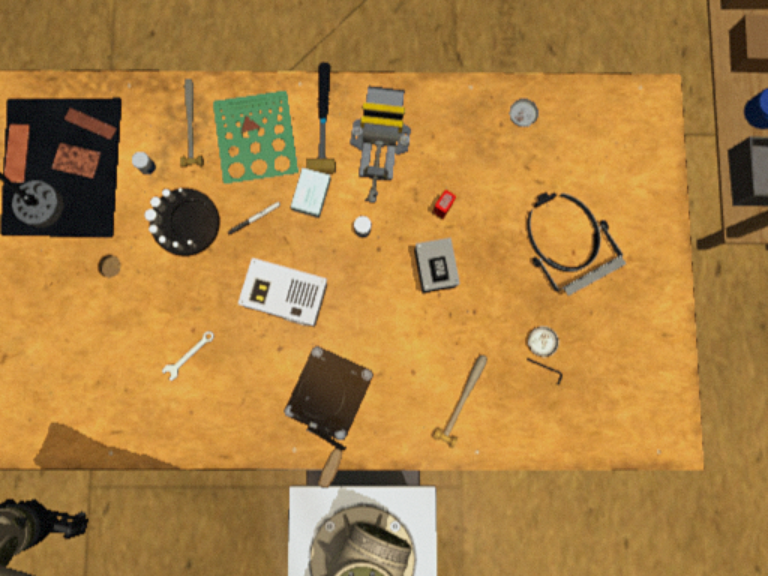

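View pics/scene0.png

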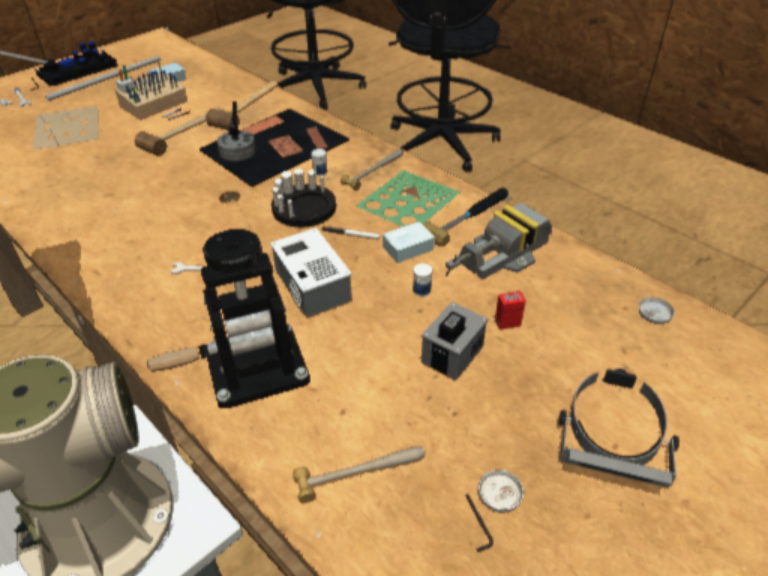

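The top view (768 px wide) shows the charger at (437,265) with the pack in it, and the red look-alike at (444,203). The extractor is at (283,292), with its empty bay at (260,290). A tall rolling mill stands at (330,390).

```bash
python3 - <<'E'
from h import *
z=np.load('top0.npz'); P=cloud('top',z['d']); p=z['p']
def rect(m,name,lo=0):
    n,l,s,c=cv2.connectedComponentsWithStats(m.astype(np.uint8))
    for i in range(1,n):
        if s[i,4]>=lo:
            q=P[l==i]; r=cv2.minAreaRect(q[:,:2].astype(np.float32)*1000)
            print(name,s[i].tolist(),'c',np.round(r[0],1),'size',np.round(r[1],1),'ang',round(r[2],1),'z',np.round(np.median(q[:,2]),4), np.round(np.percentile(q[:,2],98),3))
v,u=np.mgrid[:384,:512]
ch=(u>270)&(u<312)&(v>150)&(v<200); ex=(u>152)&(u<222)&(v>165)&(v<222)
Z=P[...,2]
rect(ch&(abs(Z-.08)<.012),'charger top',30)
rect(ch&(Z>.093),'pack top',10)
rect(ex&(abs(Z-.08)<.012),'extr top',30)
rect(ex&(Z<.068)&(Z>.02),'extr low',10)
rect((Z>.03)&(u>100)&(u<330)&(v>100)&(v<310),'high',40)
a=p[150:205,265:315]; b=p[165:222,152:222]
cv2.imwrite('pics/c.png',np.hstack([cv2.resize(a[:,:,::-1],(400,440),interpolation=0),cv2.resize(b[:,:,::-1],(400,440),interpolation=0)]))
np.set_printoptions(linewidth=250)
print((Z[182:206,164:184]*1000).astype(int))
print((Z[164:192,280:304]*1000).astype(int))
E
```

```text
charger top [277, 159, 29, 35, 624] c [ 625.4 -160.6] size [104.5  78.7] ang 9.9 z 0.0786 0.087
pack top [287, 172, 12, 15, 140] c [ 612.7 -162.7] size [45.9 31.4] ang 10.5 z 0.1025 0.11
extr top [159, 173, 59, 44, 1535] c [564.5 173. ] size [169.2 104.7] ang 74.5 z 0.0789 0.086
extr low [166, 187, 14, 16, 145] c [566.4 223.8] size [29.7 48. ] ang 73.9 z 0.0504 0.064
extr low [207, 188, 11, 30, 40] c [540.4  93.5] size [ 6.6 99. ] ang 70.7 z 0.045 0.062
extr low [189, 212, 16, 6, 27] c [502.1 147.1] size [51.5  3.5] ang 74.3 z 0.0562 0.067
high [242, 101, 18, 35, 251] c [629.9 -30.9] size [512.4  57.6] ang 0.4 z 0.0543 0.075
high [194, 106, 29, 38, 623] c [618.7  85.5] size [510.9 107.3] ang 8.2 z 0.0363 0.045
high [108, 126, 9, 8, 44] c [782.7 433.3] size [16.6 16.6] ang 45.5 z 0.0613 0.067
high [289, 127, 15, 18, 153] c [584.9 -90.2] size [ 32.9 455.3] ang 63.7 z 0.07 0.079
high [101, 132, 9, 26, 149] c [550.9 248.6] size [613.7  66.5] ang 48.7 z 0.0611 0.074
high [236, 145, 11, 13, 118] c [714.3   2.3] size [33.5 36.1] ang 89.3 z 0.0582 0.066
high [277, 159, 29, 36, 825] c [ 519. 
[... 5447 characters left out ...]
 75   68   99   98  108   98   99   90   84   78   78   68   76   82   85   82   81]
 [  38   77   78   80   86   78   77   78   75   82   91   76   70   70   60   64   74   81   79   75   78   76   79   77]
 [  22   59   78   72   78   71   76   84   76   61   74   74   79   76   82   81   77   78   78   77   73   77   78   87]
 [  22   52   78   85   76   78   83   81   79   75   78   81   77   72   77   75   80   76   80   78   79   79   80   85]
 [  18   43   73   80   75   73   77   78   83   75   81   90   79   73   80   76   81   71   78   82   75   75   77   72]
 [  12   45   83   75   82   83   75   79   74   78   75   75   76 1625   81   78   78   79   78   54   60   52   41   41]]
```

View pics/c.png

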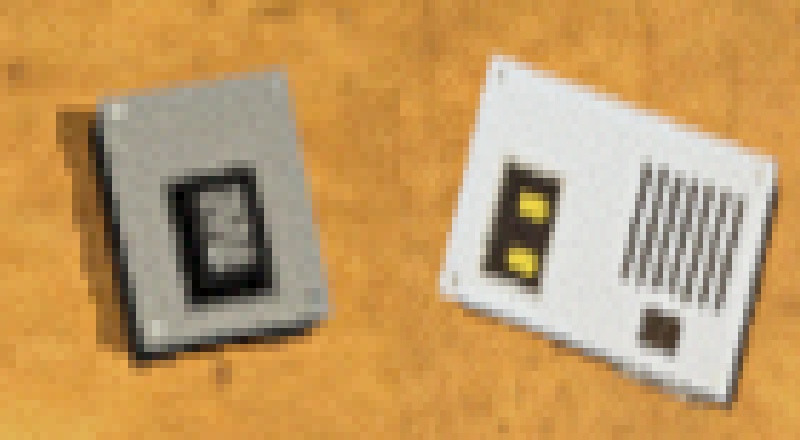

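```bash
cat >> h.py <<'E'
def go(pos,yawy=None,s=None):
    """turn about tool z (deg) and shift (cm, tool axes) from measured pose to TCP pos with tool y at world angle yawy, tool down"""
    s=s or env.get_state(); M=rot(s['orientation'])
    sh=M.T@(np.array(pos)-s['tcp_pos'])*100; out=[np.round(sh,2).tolist()]
    if yawy is not None:
        a=np.radians(yawy); y=np.array([np.cos(a),np.sin(a),0]); zz=np.array([0,0,-1.]); T=np.stack([np.cross(y,zz),y,zz],1)
        out.append(np.round(np.degrees(R.from_matrix(M.T@T).as_rotvec()),2).tolist())
    return out
E
python3 - <<'E'
from h import *
z=np.load('scene0.npz'); P=cloud('scene',z['d']); X,Y,Z=P[...,0],P[...,1],P[...,2]
def fit(m,n):
    m=cv2.morphologyEx(m.astype(np.uint8),cv2.MORPH_OPEN,np.ones((3,3)))>0
    q=P[m]; r=cv2.minAreaRect(q[:,:2].astype(np.float32)*1000); print(n,len(q),np.round(r[0],1),np.round(r[1],1),round(r[2],1),np.median(q[:,2]).round(4))
near=lambda x,y,r:(np.hypot(X-x,Y-y)<r)
fit(near(.625,-.16,.08)&(abs(Z-.08)<.01),'ch')
fit(near(.613,-.163,.05)&(Z>.095),'pack')
fit(near(.565,.173,.12)&(abs(Z-.08)<.01),'ex')
z=np.load('top0.npz'); P=cloud('top',z['d']); X,Y,Z=P[...,0],P[...,1],P[...,2]
m=near(.317,.08,.2)&(Z>.05)&(X<.45)&(Y<.2)
print('mill',[np.percentile(P[m][:,i],[1,99]).round(3).tolist() for i in range(3)])
m&=Z>.15;print('mill hi',[np.percentile(P[m][:,i],[1,99]).round(3).tolist() for i in range(3)])
# subpixel rect in top: colour mask for extr, depth mask charger -> pixel minAreaRect centre projected to z=.08
for t in ([.5,.35,.36],[.61,0.,.30],[.613,-.163,.16]): print(go(t,100))
E
```

```text
ch 673 [ 628.8 -159.7] [111.5  79.9] 11.3 0.0796
pack 153 [ 616.  -162.3] [46.6 30.5] 9.9 0.1038
ex 1228 [567.8 174.3] [176.8 105.4] 74.6 0.0798
mill [[0.177, 0.413], [-0.004, 0.132], [0.079, 1.626]]
mill hi [[0.176, 0.413], [-0.004, 0.13], [0.153, 1.626]]
[[-39.98, -11.36, -12.94], [-0.09, -0.03, -24.08]]
[[-59.17, -42.63, -6.89], [-0.09, -0.03, -24.08]]
[[-63.43, -58.34, 7.13], [-0.09, -0.03, -24.08]]
```

Emit:
carry_out([
  [[0,0,-10],[-40,-11.4,-10],255],
  [[0,0,-20],[-40,-11.4,-10],255],
  [[0,0,-24.1],[-40,-11.4,-10],255],
  [[0,0,-24.1],[-40,-11.4,-10],255],
  [[0,0,-24.1],[-40,-11.4,-10],255],
  [[0,0,-24.1],[-40,-11.4,-10],255],
  [[0,0,-24.1],[-59.2,-42.6,-7],255],
  [[0,0,-24.1],[-59.2,-42.6,-7],255],
], force=40)

```text
clock: 1.1
tcp_pos: [0.5012, 0.2609, 0.312]
orientation: [-0.0, -0.087, 0.996, -0.0]
wrist_force: [0.6, 0.5, 0.4]
finger_gap: 0.0
grip_force: 0.0
```

```bash
python3 -c "
from h import *
for t in ([.61,0,.26],[.6143,-.1625,.15],[.6143,-.1625,.112]): print(go(t,100))"
```

```text
[[-6.17, -27.59, 5.2], [-0.01, -0.04, 0.03]]
[[-3.78, -43.66, 16.21], [-0.01, -0.04, 0.03]]
[[-3.78, -43.66, 20.01], [-0.01, -0.04, 0.03]]
```

Emit:
carry_out([
  [[0,0,0],[-6.2,-27.6,5.2],255],
  [[0,0,0],[-6.2,-27.6,5.2],255],
  [[0,0,0],[-6.2,-27.6,5.2],255],
  [[0,0,0],[-6.2,-27.6,5.2],255],
  [[0,0,0],[-3.8,-43.7,15],255],
  [[0,0,0],[-3.8,-43.7,15],255],
  [[0,0,0],[-3.8,-43.7,15],255],
  [[0,0,0],[-3.8,-43.7,15],255],
])

```text
clock: 2.1
tcp_pos: [0.6125, -0.1636, 0.1602]
orientation: [-0.001, -0.086, 0.996, 0.001]
wrist_force: [0.0, -0.3, 1.5]
finger_gap: 0.0001
grip_force: 0.0
```

```bash
python3 - <<'E'
from h import *
print(env.get_state()['qvel'].round(3))
for t in ([.6143,-.1625,.112],): print(go(t,100))
ims=[]
for n in ('top','scene'):
    p,d=env.read_camera(n); c=env.get_calibration(n)
    q=rot(c['orientation']).T@(np.array([.614,-.163,.12])-c['origin']); u=int(c['cx']-c['fx']*q[0]/q[2]);v=int(c['cy']+c['fy']*q[1]/q[2])
    ims.append(cv2.resize(p[v-45:v+45,u-45:u+45,::-1],(400,400),interpolation=0))
cv2.imwrite('pics/d.png',np.hstack(ims))
E
```

```text
[-0.345  0.207  0.018 -0.2    0.013 -0.355]
[[-0.2, 0.07, 4.82], [0.08, -0.15, -0.12]]
```

View pics/d.png

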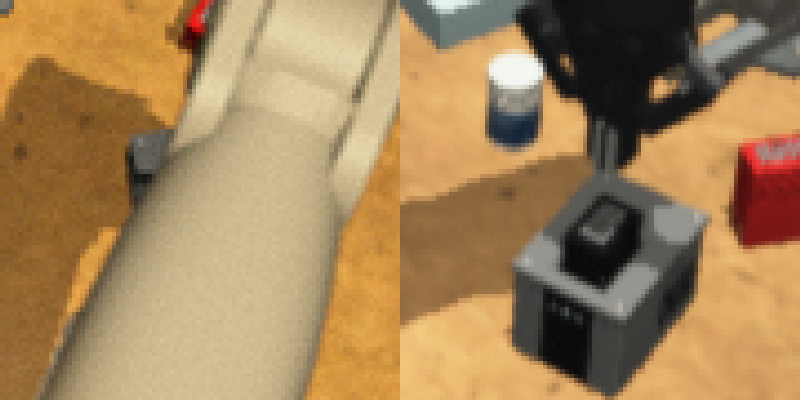

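The crop shows the closed fingertips (605,170) above the pack top (605,215), so they are in line with it. Next I go down close to it.

Emit:
carry_out([
  [[0,0,0],[-0.2,0.1,3],255],
  [[0,0,0],[-0.2,0.1,3],255],
  [[0,0,0],[-0.2,0.1,4.5],255],
  [[0,0,0],[-0.2,0.1,4.5],255],
  [[0,0,0],[-0.2,0.1,4.8],255],
  [[0,0,0],[-0.2,0.1,4.8],255],
  [[0,0,0],[-0.2,0.1,4.8],255],
  [[0,0,0],[-0.2,0.1,4.8],255],
])

```text
clock: 3.2
tcp_pos: [0.6156, -0.1598, 0.1151]
orientation: [0.0, -0.087, 0.996, -0.0]
wrist_force: [0.5, 1.0, 0.5]
finger_gap: 0.0004
grip_force: 0.0
```

```bash
python3 - <<'E'
from h import *
s=env.get_state();print(s['tcp_pos'],s['wrist_force'],abs(s['qvel']).max())
print(go([.6143,-.1625,.104],100))
E
```

```text
[ 0.61562888 -0.15982482  0.11509518] [0.45244723 0.95882768 0.4931308 ] 0.002226065862478805
[[0.18, -0.24, 1.11], [-0.01, 0.03, 0.01]]
```

Emit:
carry_out([
  [[0,0,0],[0.2,-0.2,0.4],255],
  [[0,0,0],[0.2,-0.2,0.8],255],
  [[0,0,0],[0.2,-0.2,1.0],255],
  [[0,0,0],[0.2,-0.2,1.1],255],
  [[0,0,0],[0.2,-0.2,1.2],255],
  [[0,0,0],[0.2,-0.2,1.3],255],
  [[0,0,0],[0.2,-0.2,1.4],255],
  [[0,0,0],[0.2,-0.2,1.4],255],
])

```text
clock: 4.2
tcp_pos: [0.6138, -0.1621, 0.1015]
orientation: [0.0, -0.087, 0.996, -0.0]
wrist_force: [-1.4, 0.4, 4.6]
finger_gap: 0.0001
grip_force: 2.5
```

Emit:
carry_out([
  [[0,0,0],[0,0,0.05],255],
  [[0,0,0],[0,0,0.1],255],
  [[0,0,0],[0,0,0.15],255],
  [[0,0,0],[0,0,0.2],255],
  [[0,0,0],[0,0,0.25],255],
  [[0,0,0],[0,0,0.3],255],
  [[0,0,0],[0,0,0.3],255],
  [[0,0,0],[0,0,0.3],255],
])

```text
clock: 5.2
tcp_pos: [0.6138, -0.1621, 0.0987]
orientation: [0.0, -0.087, 0.996, -0.0]
wrist_force: [-3.2, 0.8, 5.4]
finger_gap: 0.0001
grip_force: 2.9
```

Emit:
carry_out([
  [[0,0,0],[0,0,0.05],255],
  [[0,0,0],[0,0,0.1],255],
  [[0,0,0],[0,0,0.15],255],
  [[0,0,0],[0,0,0.15],255],
  [[0,0,0],[0,0,0.15],255],
  [[0,0,0],[0,0,0.15],255],
  [[0,0,0],[0,0,0.15],255],
  [[0,0,0],[0,0,0.15],255],
])

```text
clock: 6.2
tcp_pos: [0.6139, -0.1622, 0.0973]
orientation: [0.0, -0.087, 0.996, -0.0]
wrist_force: [-1.8, 0.5, 5.4]
finger_gap: 0.0002
grip_force: 3.1
```

Emit:
carry_out([
  [[0,0,0],[0,0,0.05],255],
  [[0,0,0],[0,0,0.1],255],
  [[0,0,0],[0,0,0.15],255],
  [[0,0,0],[0,0,0.15],255],
  [[0,0,0],[0,0,0.15],255],
  [[0,0,0],[0,0,0.15],255],
  [[0,0,0],[0,0,0.15],255],
  [[0,0,0],[0,0,0.15],255],
])

```text
clock: 7.2
tcp_pos: [0.6139, -0.1622, 0.0959]
orientation: [0.0, -0.087, 0.996, -0.0]
wrist_force: [-2.5, 0.3, 6.9]
finger_gap: 0.0002
grip_force: 3.2
```

Emit:
carry_out([
  [[0,0,0],[0,0,0.05],255],
  [[0,0,0],[0,0,0.1],255],
  [[0,0,0],[0,0,0.15],255],
  [[0,0,0],[0,0,0.2],255],
  [[0,0,0],[0,0,0.2],255],
  [[0,0,0],[0,0,0.2],255],
  [[0,0,0],[0,0,0.2],255],
  [[0,0,0],[0,0,0.2],255],
])

```text
clock: 8.2
tcp_pos: [0.6139, -0.1622, 0.0939]
orientation: [0.0, -0.087, 0.996, -0.0]
wrist_force: [-3.2, -0.0, 7.2]
finger_gap: 0.0
grip_force: 3.4
```

Emit:
carry_out([
  [[0,0,0],[0,0,0.05],255],
  [[0,0,0],[0,0,0.1],255],
  [[0,0,0],[0,0,0.15],255],
  [[0,0,0],[0,0,0.2],255],
  [[0,0,0],[0,0,0.2],255],
  [[0,0,0],[0,0,0.2],255],
  [[0,0,0],[0,0,0.2],255],
  [[0,0,0],[0,0,0.2],255],
])

```text
clock: 9.2
tcp_pos: [0.614, -0.1623, 0.0928]
orientation: [0.001, -0.087, 0.996, -0.001]
wrist_force: [-4.1, 0.1, 11.1]
finger_gap: -0.0003
grip_force: 5.6
```

Emit:
carry_out([
  [[0,0,0],[0,0,0.05],255],
  [[0,0,0],[0,0,0.1],255],
  [[0,0,0],[0,0,0.1],255],
  [[0,0,0],[0,0,0.1],255],
  [[0,0,0],[0,0,0.1],255],
  [[0,0,0],[0,0,0.1],255],
  [[0,0,0],[0,0,0.1],255],
  [[0,0,0],[0,0,0.1],255],
])

```text
clock: 10.2
tcp_pos: [0.6141, -0.1623, 0.0926]
orientation: [0.001, -0.087, 0.996, -0.001]
wrist_force: [-5.0, 2.0, 15.5]
finger_gap: -0.0002
grip_force: 7.3
```

Emit:
carry_out([
  [[0,0,0],[0,0,-2],255],
  [[0,0,0],[0,0,-5.5],255],
  [[0,0,0],[0,0,-6.5],0],
  [[0,0,0],[0,0,-6.5],0],
  [[0,0,0],[0,0,-6.5],0],
  [[0,0,0],[0,0,-6.5],0],
  [[0,0,0],[0,0,-6.5],0],
  [[0,0,0],[0,0,-6.5],0],
])

```text
clock: 11.2
tcp_pos: [0.6137, -0.162, 0.1544]
orientation: [-0.0, -0.087, 0.996, 0.0]
wrist_force: [-0.2, 0.0, 0.2]
finger_gap: 0.0855
grip_force: 0.0
```

```bash
python3 - <<'E'
from h import *
print(go([.6143,-.1625,.090],100))
n='scene'
p,d=env.read_camera(n); P=cloud(n,d)
m=(np.hypot(P[...,0]-.6143,P[...,1]+.1625)<.035)&(P[...,2]<.14)&(P[...,2]>.09)
print(np.percentile(P[m][:,2],[50,90,98]))
c=env.get_calibration(n)
q=rot(c['orientation']).T@(np.array([.614,-.163,.12])-c['origin']); u=int(c['cx']-c['fx']*q[0]/q[2]);v=int(c['cy']+c['fy']*q[1]/q[2])
cv2.imwrite('pics/e.png',cv2.resize(p[v-45:v+45,u-45:u+45,::-1],(500,500),interpolation=0))
E
```

```text
[[-0.05, -0.07, 6.44], [0.02, -0.03, 0.02]]
[0.12056621 0.12496965 0.12658556]
```

View pics/e.png

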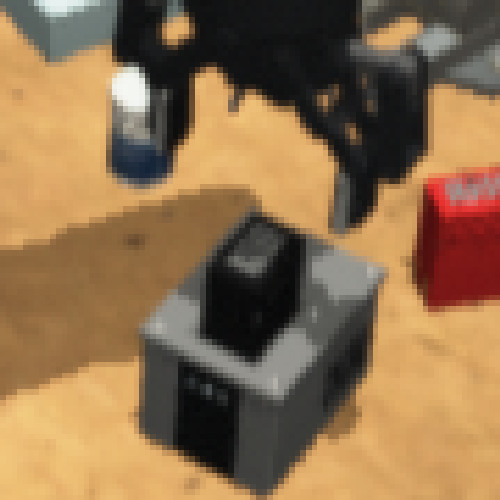

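The pack has sprung up; its top is at z≈0.125 and at (255,235) in the crop, with the open fingers above it. Next I lower and grip.

Emit:
carry_out([
  [[0,0,0],[0,-0.1,3],0],
  [[0,0,0],[0,-0.1,5.5],0],
  [[0,0,0],[0,-0.1,6.4],0],
  [[0,0,0],[0,-0.1,6.4],0],
  [[0,0,0],[0,-0.1,6.4],200],
  [[0,0,0],[0,-0.1,6.4],200],
  [[0,0,0],[0,-0.1,6.4],200],
  [[0,0,0],[0,-0.1,6.4],200],
], force=35)

```text
clock: 12.25
tcp_pos: [0.6144, -0.1631, 0.0914]
orientation: [0.0, -0.087, 0.996, -0.0]
wrist_force: [-0.4, 1.3, 2.8]
finger_gap: 0.0296
grip_force: 40.1
```

```bash
python3 - <<'E'
from h import *
s=env.get_state(); print(s['wrist_force'].round(1),s['ft_torque'].round(2),s['tcp_pos'].round(4),(rot(s['orientation']).T@s['wrist_force']).round(1),(rot(s['orientation']).T@s['ft_torque']).round(2))
E
```

```text
[-0.4  1.3  2.8] [ 0.05 -0.01  0.02] [ 0.6144 -0.1631  0.0914] [ 0.2  1.4 -2.8] [-0.05 -0.02 -0.02]
```

Emit:
carry_out([
  [[0,0,0],[0,0,-2],200],
  [[0,0,0],[0,0,-6],200],
  [[0,0,0],[0,0,-11],200],
  [[0,0,0],[0,0,-15],200],
  [[0,0,0],[0,0,-15],200],
  [[0,0,0],[0,0,-15],200],
  [[0,0,0],[0,0,-15],200],
  [[0,0,0],[0,0,-15],200],
])

```text
clock: 13.25
tcp_pos: [0.6134, -0.1628, 0.2392]
orientation: [-0.001, -0.087, 0.996, 0.001]
wrist_force: [0.2, -0.3, -1.3]
finger_gap: 0.0293
grip_force: 39.8
```

```bash
python3 -c "
from h import *
print(go([.566,.222,.20],74.5)); print(env.get_state()['wrist_force'])"
```

```text
[[-2.04, 38.71, 3.98], [0.06, -0.15, 25.52]]
[ 0.21729462 -0.30313348 -1.28260277]
```

Emit:
carry_out([
  [[0,0,3],[-0.3,4,0],200],
  [[0,0,7],[-0.6,10,0],200],
  [[0,0,11],[-0.9,16,0],200],
  [[0,0,15],[-1.2,22,0],200],
  [[0,0,19],[-1.5,28,0],200],
  [[0,0,23],[-1.8,33,1],200],
  [[0,0,25],[-2,37,3],200],
  [[0,0,25.5],[-2,38.7,4],200],
])

```text
clock: 14.25
tcp_pos: [0.565, 0.2235, 0.199]
orientation: [-0.001, 0.134, 0.991, -0.0]
wrist_force: [0.2, -0.3, -1.7]
finger_gap: 0.0298
grip_force: 39.6
```

Emit:
carry_out([
  [[0,0,0],[0,0,2],200],
  [[0,0,0],[0,0,2],200],
  [[0,0,0],[0,0,2],200],
  [[0,0,0],[0,0,2],200],
  [[0,0,0],[0,0,2],200],
  [[0,0,0],[0,0,2],200],
  [[0,0,0],[0,0,2],200],
  [[0,0,0],[0,0,2],200],
])

```text
clock: 15.25
tcp_pos: [0.5664, 0.2216, 0.1808]
orientation: [0.0, 0.135, 0.991, 0.0]
wrist_force: [-0.4, 0.2, -1.0]
finger_gap: 0.0292
grip_force: 39.7
```

```bash
python3 - <<'E'
from h import *
s=env.get_state(); print(s['tcp_pos'].round(4), go([.566,.222,.13],74.5), s['wrist_force'].round(1))
n='scene'
p,d=env.read_camera(n); np.savez('s3.npz',p=p,d=d)
c=env.get_calibration(n)
q=rot(c['orientation']).T@(np.array([.566,.222,.12])-c['origin']); u=int(c['cx']-c['fx']*q[0]/q[2]);v=int(c['cy']+c['fy']*q[1]/q[2])
cv2.imwrite('pics/f.png',cv2.resize(p[v-45:v+45,u-45:u+45,::-1],(560,560),interpolation=2))
E
```

```text
[0.5664 0.2216 0.1808] [[0.05, 0.03, 5.08], [0.01, 0.0, 0.02]] [-0.4  0.2 -1. ]
```

View pics/f.png

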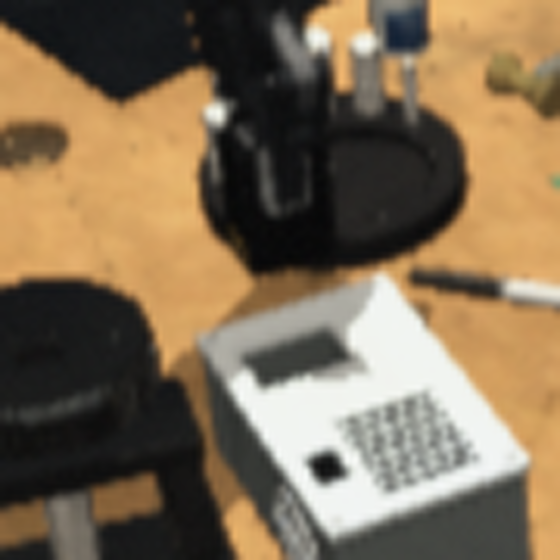

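The crop shows the pack held in the gripper (around 270,210) over the empty bay mouth (300,355). Next I lower gently and watch the force.

Emit:
carry_out([
  [[0,0,0],[0,0,3],200],
  [[0,0,0],[0,0,5],200],
  [[0,0,0],[0,0,5.8],200],
  [[0,0,0],[0,0,6.1],200],
  [[0,0,0],[0,0,6.4],200],
  [[0,0,0],[0,0,6.7],200],
  [[0,0,0],[0,0,6.9],200],
  [[0,0,0],[0,0,6.9],200],
])

```text
clock: 16.3
tcp_pos: [0.5664, 0.2215, 0.1118]
orientation: [0.0, 0.135, 0.991, 0.0]
wrist_force: [0.0, 0.0, -1.2]
finger_gap: 0.0294
grip_force: 39.8
```

Emit:
carry_out([
  [[0,0,0],[0,0,0.4],200],
  [[0,0,0],[0,0,0.8],200],
  [[0,0,0],[0,0,1.2],200],
  [[0,0,0],[0,0,1.5],200],
  [[0,0,0],[0,0,1.7],200],
  [[0,0,0],[0,0,1.9],200],
  [[0,0,0],[0,0,1.9],200],
  [[0,0,0],[0,0,1.9],200],
])

```text
clock: 17.3
tcp_pos: [0.5665, 0.2216, 0.0929]
orientation: [0.0, 0.135, 0.991, 0.0]
wrist_force: [-0.1, -0.6, -1.3]
finger_gap: 0.0295
grip_force: 39.8
```

Emit:
carry_out([
  [[0,0,0],[0,0,0.1],200],
  [[0,0,0],[0,0,0.15],200],
  [[0,0,0],[0,0,0.15],0],
  [[0,0,0],[0,0,0.15],0],
  [[0,0,0],[0,0,0.15],0],
  [[0,0,0],[0,0,0.15],0],
  [[0,0,0],[0,0,-2],0],
  [[0,0,0],[0,0,-5.5],0],
])

```text
clock: 18.3
tcp_pos: [0.5653, 0.2212, 0.147]
orientation: [-0.002, 0.135, 0.991, -0.001]
wrist_force: [0.6, -0.0, 0.5]
finger_gap: 0.0855
grip_force: 0.0
```

Emit:
carry_out([
  [[0,0,0],[0,0,0],255],
  [[0,0,0],[0,0,0],255],
  [[0,0,0],[0,0,0],255],
  [[0,0,0],[0,0,0],255],
  [[0,0,0],[0,0,0],255],
  [[0,0,0],[0,0,0],255],
  [[0,0,0],[0,0,0],255],
  [[0,0,0],[0,0,0],255],
])

```text
clock: 19.3
tcp_pos: [0.5664, 0.2215, 0.1478]
orientation: [0.0, 0.135, 0.991, 0.0]
wrist_force: [0.8, -0.5, 0.1]
finger_gap: 0.0
grip_force: 0.0
```

```bash
python3 - <<'E'
from h import *
s=env.get_state(); print(s['tcp_pos'].round(4), go([.566,.222,.124],74.5), s['wrist_force'].round(1))
n='scene'
p,d=env.read_camera(n); P=cloud(n,d)
m=(np.hypot(P[...,0]-.566,P[...,1]-.222)<.035)&(P[...,2]<.14)&(P[...,2]>.095)
print(m.sum(),np.percentile(P[m][:,2],[50,90,98]))
c=env.get_calibration(n)
q=rot(c['orientation']).T@(np.array([.566,.222,.12])-c['origin']); u=int(c['cx']-c['fx']*q[0]/q[2]);v=int(c['cy']+c['fy']*q[1]/q[2])
cv2.imwrite('pics/g.png',cv2.resize(p[v-45:v+45,u-45:u+45,::-1],(560,560),interpolation=2))
E
```

```text
[0.5664 0.2215 0.1478] [[0.05, 0.03, 2.38], [0.0, 0.0, 0.02]] [ 0.8 -0.5  0.1]
213 [0.11901142 0.12512589 0.12627953]
```

View pics/g.png

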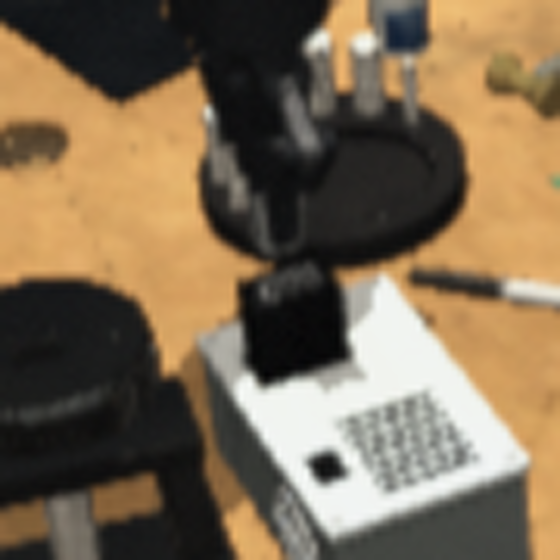

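The pack stands upright in the extractor bay (295,320), about 44 mm proud. Now I press it down.

Emit:
carry_out([
  [[0,0,0],[0,0,1.5],255],
  [[0,0,0],[0,0,2.1],255],
  [[0,0,0],[0,0,2.5],255],
  [[0,0,0],[0,0,3],255],
  [[0,0,0],[0,0,3.5],255],
  [[0,0,0],[0,0,4],255],
  [[0,0,0],[0,0,4.5],255],
  [[0,0,0],[0,0,4.6],255],
])

```text
clock: 20.35
tcp_pos: [0.5662, 0.2216, 0.1019]
orientation: [-0.0, 0.135, 0.991, 0.0]
wrist_force: [-3.1, -1.5, 5.6]
finger_gap: 0.0001
grip_force: 2.9
```

Emit:
carry_out([
  [[0,0,0],[0,0,0.05],255],
  [[0,0,0],[0,0,0.1],255],
  [[0,0,0],[0,0,0.15],255],
  [[0,0,0],[0,0,0.2],255],
  [[0,0,0],[0,0,0.2],255],
  [[0,0,0],[0,0,0.2],255],
  [[0,0,0],[0,0,0.2],255],
  [[0,0,0],[0,0,0.2],255],
])

```text
clock: 21.35
tcp_pos: [0.5662, 0.2217, 0.1002]
orientation: [0.0, 0.135, 0.991, 0.0]
wrist_force: [-3.7, 0.1, 5.5]
finger_gap: 0.0002
grip_force: 2.9
```

Emit:
carry_out([
  [[0,0,0],[0,0,0.05],255],
  [[0,0,0],[0,0,0.1],255],
  [[0,0,0],[0,0,0.15],255],
  [[0,0,0],[0,0,0.2],255],
  [[0,0,0],[0,0,0.2],255],
  [[0,0,0],[0,0,0.2],255],
  [[0,0,0],[0,0,0.2],255],
  [[0,0,0],[0,0,0.2],255],
])

```text
clock: 22.35
tcp_pos: [0.5662, 0.2217, 0.0983]
orientation: [0.0, 0.135, 0.991, 0.0]
wrist_force: [-4.3, -0.3, 6.0]
finger_gap: -0.0
grip_force: 3.1
```

Emit:
carry_out([
  [[0,0,0],[0,0,0.05],255],
  [[0,0,0],[0,0,0.1],255],
  [[0,0,0],[0,0,0.15],255],
  [[0,0,0],[0,0,0.2],255],
  [[0,0,0],[0,0,0.2],255],
  [[0,0,0],[0,0,0.2],255],
  [[0,0,0],[0,0,0.2],255],
  [[0,0,0],[0,0,0.2],255],
])

```text
clock: 23.35
tcp_pos: [0.5662, 0.2216, 0.0963]
orientation: [0.0, 0.135, 0.991, 0.0]
wrist_force: [-3.1, -0.7, 6.4]
finger_gap: -0.0002
grip_force: 3.3
```

Emit:
carry_out([
  [[0,0,0],[0,0,0.05],255],
  [[0,0,0],[0,0,0.1],255],
  [[0,0,0],[0,0,0.15],255],
  [[0,0,0],[0,0,0.2],255],
  [[0,0,0],[0,0,0.2],255],
  [[0,0,0],[0,0,0.2],255],
  [[0,0,0],[0,0,0.2],255],
  [[0,0,0],[0,0,0.2],255],
])

```text
clock: 24.35
tcp_pos: [0.5662, 0.2217, 0.0944]
orientation: [0.0, 0.135, 0.991, 0.0]
wrist_force: [-4.3, -0.5, 7.5]
finger_gap: 0.0002
grip_force: 3.5
```

Emit:
carry_out([
  [[0,0,0],[0,0,0.05],255],
  [[0,0,0],[0,0,0.1],255],
  [[0,0,0],[0,0,0.15],255],
  [[0,0,0],[0,0,0.2],255],
  [[0,0,0],[0,0,0.2],255],
  [[0,0,0],[0,0,0.2],255],
  [[0,0,0],[0,0,0.2],255],
  [[0,0,0],[0,0,0.2],255],
])

```text
clock: 25.35
tcp_pos: [0.5661, 0.2217, 0.0924]
orientation: [0.0, 0.135, 0.991, 0.0]
wrist_force: [-4.0, 0.5, 8.3]
finger_gap: -0.0002
grip_force: 3.7
```

Emit:
carry_out([
  [[0,0,0],[0,0,0.05],255],
  [[0,0,0],[0,0,0.1],255],
  [[0,0,0],[0,0,0.15],255],
  [[0,0,0],[0,0,0.2],255],
  [[0,0,0],[0,0,0.2],255],
  [[0,0,0],[0,0,0.2],255],
  [[0,0,0],[0,0,0.2],255],
  [[0,0,0],[0,0,0.2],255],
])

```text
clock: 26.35
tcp_pos: [0.5661, 0.2217, 0.0905]
orientation: [0.0, 0.135, 0.991, 0.0]
wrist_force: [-3.8, -1.2, 7.7]
finger_gap: -0.0003
grip_force: 3.8
```

Emit:
carry_out([
  [[0,0,0],[0,0,0.05],255],
  [[0,0,0],[0,0,0.1],255],
  [[0,0,0],[0,0,0.15],255],
  [[0,0,0],[0,0,0.2],255],
  [[0,0,0],[0,0,0.2],255],
  [[0,0,0],[0,0,0.2],255],
  [[0,0,0],[0,0,0.2],255],
  [[0,0,0],[0,0,0.2],255],
])

```text
clock: 27.35
tcp_pos: [0.5661, 0.2217, 0.0885]
orientation: [0.0, 0.135, 0.991, 0.0]
wrist_force: [-4.6, -0.5, 9.2]
finger_gap: -0.0
grip_force: 4.0
```

Emit:
carry_out([
  [[0,0,0],[0,0,0.05],255],
  [[0,0,0],[0,0,0.1],255],
  [[0,0,0],[0,0,0.15],255],
  [[0,0,0],[0,0,0.2],255],
  [[0,0,0],[0,0,0.2],255],
  [[0,0,0],[0,0,0.2],255],
  [[0,0,0],[0,0,0.2],255],
  [[0,0,0],[0,0,0.2],255],
])

```text
clock: 28.35
tcp_pos: [0.5661, 0.2217, 0.0866]
orientation: [0.0, 0.135, 0.991, 0.0]
wrist_force: [-4.1, 0.3, 8.1]
finger_gap: -0.0
grip_force: 4.3
```

Emit:
carry_out([
  [[0,0,0],[0,0,0.05],255],
  [[0,0,0],[0,0,0.1],255],
  [[0,0,0],[0,0,0.15],255],
  [[0,0,0],[0,0,0.2],255],
  [[0,0,0],[0,0,0.2],255],
  [[0,0,0],[0,0,0.2],255],
  [[0,0,0],[0,0,0.2],255],
  [[0,0,0],[0,0,0.2],255],
])

```text
clock: 29.35
tcp_pos: [0.5661, 0.2217, 0.0847]
orientation: [0.0, 0.135, 0.991, 0.0]
wrist_force: [-4.8, -0.8, 9.6]
finger_gap: -0.0001
grip_force: 4.5
```

Emit:
carry_out([
  [[0,0,0],[0,0,0.05],255],
  [[0,0,0],[0,0,0.1],255],
  [[0,0,0],[0,0,0.15],255],
  [[0,0,0],[0,0,0.2],255],
  [[0,0,0],[0,0,0.2],255],
  [[0,0,0],[0,0,0.2],255],
  [[0,0,0],[0,0,0.2],255],
  [[0,0,0],[0,0,0.2],255],
])

```text
clock: 30.35
tcp_pos: [0.5661, 0.2217, 0.0828]
orientation: [0.0, 0.135, 0.991, 0.0]
wrist_force: [-4.7, -0.2, 10.2]
finger_gap: -0.0002
grip_force: 4.7
```

Emit:
carry_out([
  [[0,0,0],[0,0,0.05],255],
  [[0,0,0],[0,0,0.1],255],
  [[0,0,0],[0,0,0.15],255],
  [[0,0,0],[0,0,0.2],255],
  [[0,0,0],[0,0,0.2],255],
  [[0,0,0],[0,0,0.2],255],
  [[0,0,0],[0,0,0.2],255],
  [[0,0,0],[0,0,0.2],255],
])

```text
clock: 31.35
tcp_pos: [0.5661, 0.2218, 0.0817]
orientation: [0.0, 0.135, 0.991, 0.0]
wrist_force: [-7.6, -0.6, 15.0]
finger_gap: -0.0002
grip_force: 7.4
```

The stop is reached. Now I release upward.

Emit:
carry_out([
  [[0,0,0],[0,0,-1],255],
  [[0,0,0],[0,0,-4],255],
  [[0,0,0],[0,0,-8],255],
  [[0,0,0],[0,0,-12],255],
  [[0,0,0],[0,0,-14],255],
  [[0,0,0],[0,0,-14],255],
  [[0,0,0],[0,0,-14],255],
  [[0,0,0],[0,0,-14],255],
])

```text
clock: 32.35
tcp_pos: [0.5657, 0.2214, 0.2181]
orientation: [-0.001, 0.135, 0.991, -0.0]
wrist_force: [0.2, -0.4, 0.0]
finger_gap: 0.0
grip_force: 0.0
```

```bash
python3 - <<'E'
from h import *
s=env.get_state(); print(s['tcp_pos'].round(4),s['wrist_force'].round(1))
n='scene'
p,d=env.read_camera(n); P=cloud(n,d)
m=(np.hypot(P[...,0]-.566,P[...,1]-.222)<.035)&(P[...,2]<.14)&(P[...,2]>.09)
print(m.sum(),np.percentile(P[m][:,2],[50,90,98]))
cv2.imwrite('pics/i.png',cv2.resize(p[:,:,::-1],(768,576)))
E
```

```text
[0.5657 0.2214 0.2181] [ 0.2 -0.4  0. ]
147 [0.10320767 0.10632629 0.10757699]
```

View pics/i.png

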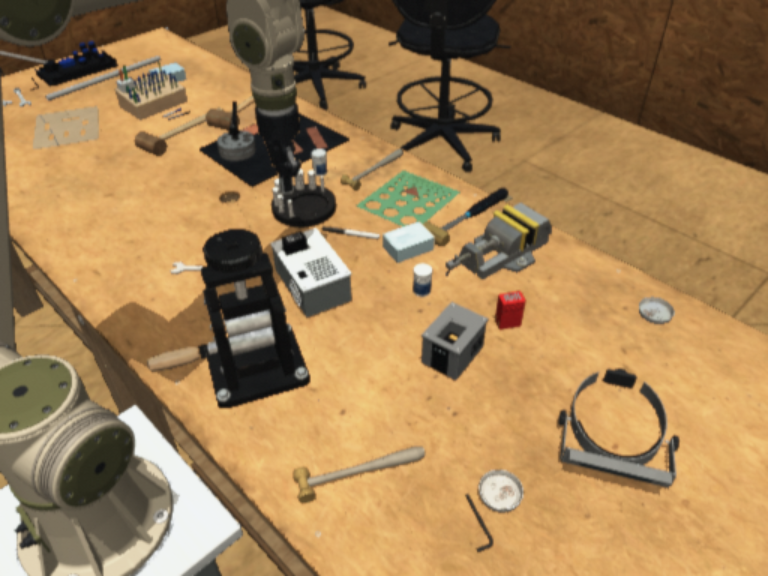

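The pack is held in the extractor at (295,243), with its top at z≈0.104, which is 24 mm proud. The charger bay at (452,335) is empty, the other things are where they were, and the arm is clear.

```bash
python3 -c "
from workcell import env
print(env.hand_in())"
```

```text
the job is handed in; nothing more can be done
None
```

The pack is out of the charger and caught in the extractor bay, 24 mm proud; the highest force read was about 16 N, nothing else was moved, and I handed the job in at about 32 s.

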